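# Open the mould press

## Robot

A 7-joint arm with a two-finger parallel gripper is mounted at the origin on the work surface. World frame = base frame: x ahead of the robot, y to its left, z up, the work surface at z = 0. Lengths are in m, angles in rad, forces in N, time in s.
With the tool pointing down it reaches from about 0.425 to 0.95 m from the base axis. Payload 4.7 kg.
Tool frame: the origin (TCP) lies midway between the tips of the shut fingers; the grasp point (between the pads) lies 19 mm behind it (ctrl.grip_depth is the distance from the TCP to the grasp point, in m); z points along the fingers, y is the line along which they close (so a half turn about z gives the same grasp; the last joint's range is limited). The gripper opens to 87 mm and grips with 3 to 60 N. Pads are 19 mm wide; open, the fingers measure 117 mm over their backs; the gripper's body (75 mm by 190 mm) begins 51 mm behind the grasp point.
Start: joints at [-1.189, 0.469, -0.049, 1.532, 0.024, 1.141, -0.082], TCP at [0.27, 0.619, 0.185] pointing down, gripper open.
Joint ranges: [-2.59, 2.59], [-0.33, 1.99], [-1.39, 1.29], [0.1, 2.45], [-1.04, 4.18], [0.21, 1.99], [-2.66, 2.66]. Speed limits (rad/s): [2.57, 2.57, 3.14, 3.14, 3.14, 3.14, 3.14].

## Interface

Orientations are given as a rotation vector (axis times angle).
In Python, from station import ctrl gives the robot as it stands.
- The arm moves only by the tool drive_tool, never from a script. Its argument "increments" is a list of rows, each an object with "hand": the gripper command: -1 is fully open, 1 is shut, values between are in proportion; "offset": the shift along the tool's x, y, z in mm, a list of three; "delta_rot": the turn, a rotation vector about the tool's x, y, z in rad, a list of three. In form: [{"hand": hand, "offset": [tx, ty, tz], "delta_rot": [ax, ay, az]}, ...]. A call has 1 to 10 rows; each row is the pose to reach, as a shift and turn from the pose commanded when the call began, along the tool's axes at that moment; what a row does not reach only later rows make up. A row lasts 1/12 s, in which the tool goes at most 41.7 mm and 7.16 degrees, less where a joint would pass 70% of its speed; a pose out of reach is approached as far as the arm can. A call with a gripper value outside its range is refused whole. The fingers move at their own pace and stop on an object; "grip_force" is the grip in N (left out, the last holds). Time passes only in rows, so rows that repeat a pose let the fingers close. It gives the time, the measured TCP pose, the force, the opening and the grip force at its end, in the units of the state.
- ctrl.state(): the state, without advancing time (a new reading comes with each control period).
- ctrl.grab_frame(name): name is "side" or "top" or "wrist"; returns (picture, depth): 400x640x3 uint8, blue, green, red; 400x640 float32, m along the optical axis (not along the pixel's ray), 0 where there is no reading.
- ctrl.camera_info(name): a dict with "camera_matrix" (3x3 intrinsics, pixels), "rvec" (rotation vector, rad) and "tvec" (3), from world to camera coordinates, as OpenCV has them. Camera axes: x right, y down, z forward; pixel columns grow to the right and rows downward; lengths in m; the calibration is good to about 2 mm. The wrist camera is an equidistant fisheye: a pixel r from the principal point sees the ray r / f radians off the axis. A picture is of the moment at which its call begins: read the wrist's pose just before it. camera_info takes no time and is no camera call; for the wrist camera it gives the pose at the moment of the call.
- ctrl.hand_in(): hands the job in; it is judged then, once.
The state is a dict: "clock": time; "joints": joint angles; "dq": joint speeds; "joint_efforts": joint torques, N m; "eef_pos": TCP position; "tcp_rot": TCP orientation; "contact_force": force on the tool from outside, world axes, zero at the start; "moment": the same for the moment, N m; "gripper_width": opening from 0.0 (shut) to 1.0 (fully open); "grip_force": force on a finger pad.
Only numpy, scipy, OpenCV 4.12 (cv2) and the standard library are available. Lean on these libraries where they do the work, as an engineer would, in place of code of your own. Each camera call takes 0.05 s, during which the arm holds its last target. There are 200 camera calls.

## Task

A plaster mould is clamped in one of the two small screw presses on the table; the other press is empty. Open the press that holds the mould: take its handwheel from above and turn it anticlockwise, letting your hand rise with the screw, until its pressing plate stands at least 10 mm clear of the mould, then let go. Leave the mould lying where it is and leave the empty press as it is.

Things in the scene. Friction and masses are not known exactly. Their poses are not given: they have to be found in the camera images.
- loaded_wheel_rim (a point): Centre of the handwheel to turn, at mid-height of its rim, 200 mm above the table at the start; z up; rises with the wheel. A dark steel wheel 58 mm across, plain round rim 14 mm high, level, on an upright 22 mm screw; can be gripped across its diameter at any yaw. 45 mm free below the rim. The press has a 150 x 170 mm base, 2 columns and a crossbeam. Nothing near stands higher than the wheels.
- loaded_wheel (a joint): Turn of that handwheel, rad: 0 closed on the mould, growing as it turns anticlockwise seen from above, to a stop at 2.0. A steep screw: wheel, screw and pressing plate rise together by 12 mm per rad (15 mm at 1.25 rad). About 0.25 N m turns it; it stays where it is left.
- mould: White plaster mould, two flat halves, together 125 x 75 x 60 mm, 0.4 to 0.85 kg, lying loose on the base of its press right under the closed plate and showing before and behind it. Origin: centre of its underside, 12 mm above the table. A second such mould on the table, outside any press, has no part in the work.
- empty_wheel (a joint): Turn in rad of the handwheel of the other, empty press, built just like the first, standing on the other side of the table. 0 at the start; to be left as it is.
Not all that is in view belongs to the job. Leave any blue or yellow look-alike of the part that bears empty_wheel alone. Leave any green or yellow look-alike of the mould alone.

How it is judged:
At the end, for the whole second after the job is handed in: The handwheel of the press with the mould is turned anticlockwise by at least 0.8 rad, so that its plate stands at least about 10 mm clear of the mould, and it is at rest; the mould lies flat within 15 mm of where it was; the empty press's wheel is turned by less than 0.17 rad (value of joint loaded_wheel above 0.8 rad and velocity of joint loaded_wheel between -0.05 and 0.05 rad/s and distance of mould from where it was at the start of the episode below 0.015 m and angle between mould's own z axis and vertical below 0.1 rad and value of joint empty_wheel below 0.17 rad); the robot touches nothing.
It fails at once if the empty press's handwheel is turned by more than 0.17 rad (value of joint empty_wheel above 0.17 rad).
It fails at once if the mould is shifted by more than 15 mm (distance of mould from where it was at the start of the episode above 0.015 m).
It also fails if it takes over 38 s, if anything falls off the work surface, if the arm or the gripper's body presses on something with over 40 N, if the wrist force passes 120 N, or if a joint passes its speed limit or range.

## Working session

There is one attempt and no reset: what is moved stays moved. The work goes in short steps, Python scripts to look and compute and a tool call to move; the robot and the scene stay as the last step left them, time stands still between calls to the robot, and variables do not carry over. Pictures are saved under pics/ and viewed, at most 10 in all, crops included, and the job is handed in when it is done.

Besides the shell and the picture viewer there is one more tool, called after "Request:" as a command line: name --argument value ..., lists and objects as JSON in quotes. drive_tool: Moves the arm, as the interface text tells. Its arguments: {"type":"object","properties":{"increments":{"type":"array","items":{"type":"object","properties":{"hand":{"type":"number"},"offset":{"type":"array","items":{"type":"number"}},"delta_rot":{"type":"array","items":{"type":"number"}}}}},"grip_force":{"type":"number"}},"required":["increments"]}

```bash
mkdir -p pics; cat > h.py <<'E'
import numpy as np, cv2
from station import ctrl
def cloud(name):
    im,d=ctrl.grab_frame(name); c=ctrl.camera_info(name); K=np.array(c["camera_matrix"])
    R=cv2.Rodrigues(np.array(c["rvec"],float))[0]; t=np.array(c["tvec"],float).ravel()
    v,u=np.mgrid[:d.shape[0],:d.shape[1]]
    P=np.dstack([(u-K[0,2])/K[0,0]*d,(v-K[1,2])/K[1,1]*d,d])
    W=(P-t)@R; W[d==0]=np.nan
    return im,W
E
python3 - <<'E'
from h import *
for n in("top","side"):
    im,W=cloud(n); cv2.imwrite(f"pics/{n}0.png",im); np.save(f"{n}0.npy",W)
    m=(W[...,2]>0.19)&(W[...,2]<0.225)
    k,l,s,c=cv2.connectedComponentsWithStats(m.astype(np.uint8))
    for i in range(1,k):
        if s[i,4]>40: 
            q=W[l==i]; print(n,s[i],q.min(0).round(3),q.max(0).round(3),np.median(q,0).round(3))
s=ctrl.state();print(s)
E
```

```text
top [261 149  20  21 258] [0.523 0.166 0.192] [0.581 0.221 0.217] [0.55  0.194 0.206]
top [426 168  21  21 269] [ 0.455 -0.3    0.192] [ 0.512 -0.242  0.221] [ 0.482 -0.27   0.206]
top [ 562  183   78   72 4402] [ 0.26  -0.824  0.19 ] [ 0.458 -0.618  0.22 ] [ 0.358 -0.72   0.204]
top [244 246  22  21 272] [0.254 0.211 0.191] [0.309 0.268 0.217] [0.281 0.239 0.207]
top [429 252  22  22 293] [ 0.222 -0.293  0.192] [ 0.279 -0.237  0.22 ] [ 0.249 -0.263  0.207]
side [ 245    0  395  150 3957] [ 1.232 -0.287  0.19 ] [1.26  1.858 0.225] [1.247 0.245 0.207]
side [205  16   7   8  43] [0.884 1.539 0.191] [0.916 1.574 0.224] [0.897 1.557 0.21 ]
side [301 148  23  15 275] [0.522 0.163 0.191] [0.583 0.223 0.215] [0.548 0.187 0.203]
side [196 173  25  17 332] [0.253 0.208 0.191] [0.312 0.268 0.215] [0.28  0.231 0.203]
side [405 248  31  25 582] [ 0.454 -0.3    0.191] [ 0.515 -0.243  0.216] [ 0.479 -0.275  0.204]
side [ 79 263  83  57 860] [-0.077 -0.081  0.19 ] [ 0.073 -0.011  0.225] [-0.012 -0.049  0.212]
side [301 298  34  30 759] [ 0.222 -0.295  0.19 ] [ 0.279 -0.235  0.215] [ 0.247 -0.269  0.204]
{'clock': 0.1, 'joints': array([-1.18891357,  0.46936568, -0.04861134,  1.53355881,  0.0241044 ,
        1.14099988, -0.08228201]), 'dq': array([-1.08442261e-03, -3.48607461e-03,  9.71038456e-05, -4.27290247e-03,
        7.39054863e-04,  1.98270103e-03,  1.08908037e-03]), 'joint_efforts': array([ 1.14855527e-03, -5.09168065e+01, -8.06557294e-02, -2.36832011e+01,
       -6.13634731e-02,  3.43920034e-02,  6.09013409e-05]), 'eef_pos': array([0.26928826, 0.61830526, 0.18410781]), 'tcp_rot': array([-6.40570318e-01, -3.07528541e+00,  2.70141726e-03]), 'contact_force': array([-0.34047984,  0.28740151, -0.57177272]), 'moment': array([-0.06259789,  0.01161877, -0.04536643]), 'grip_force': 0.0, 'gripper_width': 0.9964558964083255}
```

View pics/top0.png

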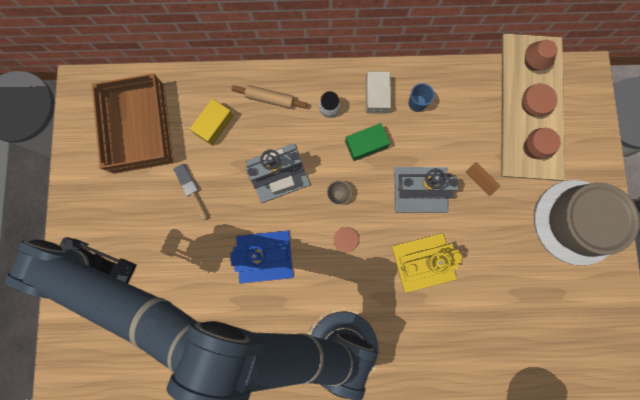

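View pics/side0.png

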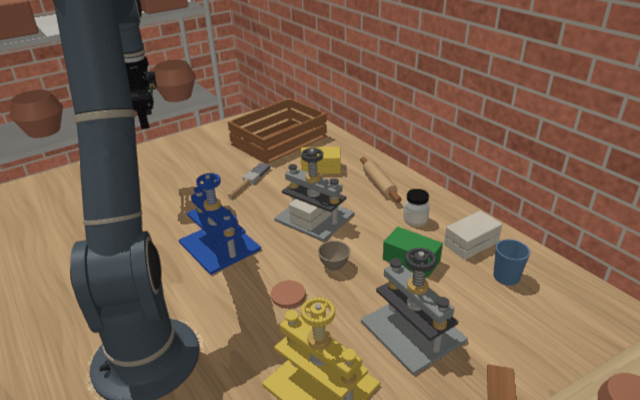

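The loaded press is the grey one at top px (270,160). White mould shows at (283,184), and at (310,208) in the side view. Its wheel is at about (0.552, 0.194) in both cameras, 58 mm across with its top near z 0.207, which fits. The empty grey press is at (437,178).

```bash
cat >> h.py <<'E'
def go(p):
    s=ctrl.state(); R=cv2.Rodrigues(s["tcp_rot"])[0]; d=np.array(p)-s["eef_pos"]
    print("off mm",(R.T@d*1000).round(1),"\nR",R.round(3).tolist(),"j",s["joints"].round(2),s["clock"])
E
python3 -c "
from h import *
go([.27,.619,.29]);go([.552,.1935,.29])"
```

```text
off mm [  -0.4    0.7 -105.9] 
R [[-0.917, 0.399, -0.001], [0.399, 0.917, -0.002], [-0.0, -0.002, -1.0]] j [-1.19  0.47 -0.05  1.53  0.02  1.14 -0.08] 0.1
off mm [-428.8 -276.8 -105.4] 
R [[-0.917, 0.399, -0.001], [0.399, 0.917, -0.002], [-0.0, -0.002, -1.0]] j [-1.19  0.47 -0.05  1.53  0.02  1.14 -0.08] 0.1
```

Request:
drive_tool --increments '[{"hand": -1, "offset": [0, 0, -40], "delta_rot": [0, 0, 0]}, {"hand": -1, "offset": [0, 0, -80], "delta_rot": [0, 0, 0]}, {"hand": -1, "offset": [-30, -19, -105], "delta_rot": [0, 0, 0]}, {"hand": -1, "offset": [-429, -277, -105], "delta_rot": [0, 0, 0]}, {"hand": -1, "offset": [-429, -277, -105], "delta_rot": [0, 0, 0]}, {"hand": -1, "offset": [-429, -277, -105], "delta_rot": [0, 0, 0]}, {"hand": -1, "offset": [-429, -277, -105], "delta_rot": [0, 0, 0]}, {"hand": -1, "offset": [-429, -277, -105], "delta_rot": [0, 0, 0]}, {"hand": -1, "offset": [-429, -277, -105], "delta_rot": [0, 0, 0]}, {"hand": -1, "offset": [-429, -277, -105], "delta_rot": [0, 0, 0]}]'

```text
clock: 0.93
eef_pos: [0.4505, 0.3455, 0.2894]
tcp_rot: [-0.641, -3.075, 0.001]
contact_force: [0.8, 0.5, -0.4]
gripper_width: 1.005
grip_force: 0.0
```

```bash
python3 -c "
from h import *
go([.552,.1935,.26])"
```

```text
off mm [-153.8  -98.8   29.4] 
R [[-0.917, 0.399, -0.0], [0.399, 0.917, -0.0], [0.0, -0.0, -1.0]] j [-0.8   0.22  0.08  1.65 -0.02  1.27  0.45] 0.9333
```

Request:
drive_tool --increments '[{"hand": -1, "offset": [-154, -99, 29], "delta_rot": [0, 0, 0]}, {"hand": -1, "offset": [-154, -99, 29], "delta_rot": [0, 0, 0]}, {"hand": -1, "offset": [-154, -99, 29], "delta_rot": [0, 0, 0]}, {"hand": -1, "offset": [-154, -99, 29], "delta_rot": [0, 0, 0]}, {"hand": -1, "offset": [-154, -99, 29], "delta_rot": [0, 0, 0]}, {"hand": -1, "offset": [-154, -99, 29], "delta_rot": [0, 0, 0]}, {"hand": -1, "offset": [-154, -99, 29], "delta_rot": [0, 0, 0]}]'

```text
clock: 1.52
eef_pos: [0.5517, 0.1941, 0.2599]
tcp_rot: [-0.645, -3.073, 0.001]
contact_force: [0.4, 0.5, 0.7]
gripper_width: 1.0
grip_force: 0.0
```

```bash
python3 - <<'E'
from h import *
go([.552,.1935,.181]); c=ctrl.camera_info("wrist"); im,d=ctrl.grab_frame("wrist")
K=np.array(c["camera_matrix"]);R=cv2.Rodrigues(np.array(c["rvec"],float))[0];t=np.array(c["tvec"],float).ravel()
v,u=np.mgrid[:400,:640];x=(u-K[0,2])/K[0,0];y=(v-K[1,2])/K[1,1];r=np.hypot(x,y)+1e-9
k=np.tan(np.minimum(r,1.5))/r
W=(np.dstack([x*k*d,y*k*d,d])-t)@R
m=(d>0)&(r<1.4)&(W[...,2]>.185)&(W[...,2]<.212)&(np.hypot(W[...,0]-.552,W[...,1]-.1935)<.045)
q=W[m];print(m.sum(),q.min(0).round(4),q.max(0).round(4));print(cv2.minEnclosingCircle(q[:,:2].astype(np.float32)))
cv2.imwrite("pics/w1.png",im)
E
```

```text
off mm [-0.6 -0.4 78.9] 
R [[-0.916, 0.402, -0.001], [0.402, 0.916, -0.0], [0.001, -0.001, -1.0]] j [-0.56  0.26  0.19  1.66 -0.05  1.22  0.8 ] 1.5167
2580 [0.5236 0.1663 0.1862] [0.5807 0.2241 0.212 ]
((0.5523234605789185, 0.19510547816753387), 0.02918984554708004)
```

View pics/w1.png

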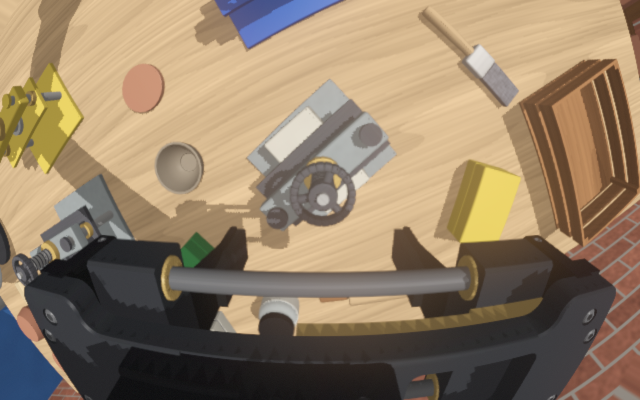

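The wrist view shows the wheel at px (322,193), with the mould beneath it. The fitted centre is (0.552, 0.195), radius 29 mm. Next I'll descend and grip.

Request:
drive_tool --grip_force 40 --increments '[{"hand": -1, "offset": [0, 1, 25], "delta_rot": [0, 0, 0]}, {"hand": -1, "offset": [0, 1, 50], "delta_rot": [0, 0, 0]}, {"hand": -1, "offset": [0, 1, 70], "delta_rot": [0, 0, 0]}, {"hand": -1, "offset": [0, 1, 79], "delta_rot": [0, 0, 0]}, {"hand": -1, "offset": [0, 1, 79], "delta_rot": [0, 0, 0]}, {"hand": 1, "offset": [0, 1, 79], "delta_rot": [0, 0, 0]}, {"hand": 1, "offset": [0, 1, 79], "delta_rot": [0, 0, 0]}, {"hand": 1, "offset": [0, 1, 79], "delta_rot": [0, 0, 0]}, {"hand": 1, "offset": [0, 1, 79], "delta_rot": [0, 0, 0]}, {"hand": 1, "offset": [0, 1, 79], "delta_rot": [0, 0, 0]}]'

```text
clock: 2.4
eef_pos: [0.5525, 0.1965, 0.1826]
tcp_rot: [0.641, 3.074, 0.002]
contact_force: [-0.6, -0.3, 1.3]
gripper_width: 0.705
grip_force: 0.0
```

Request:
drive_tool --increments '[{"hand": 1, "offset": [0, 0, 0], "delta_rot": [0, 0, 0]}, {"hand": 1, "offset": [0, 0, 0], "delta_rot": [0, 0, 0]}, {"hand": 1, "offset": [0, 0, 0], "delta_rot": [0, 0, 0]}, {"hand": 1, "offset": [0, 0, 0], "delta_rot": [0, 0, 0]}]'

```text
clock: 2.73
eef_pos: [0.552, 0.1963, 0.1817]
tcp_rot: [-0.641, -3.075, -0.0]
contact_force: [-0.0, -0.1, -0.3]
gripper_width: 0.399
grip_force: 0.0
```

```bash
python3 - <<'E'
from h import *
a=ctrl.grab_frame("wrist")[0]; b,W=cloud("side")
a=a[100:400,160:560]; b=cv2.resize(b[60:260,220:420],(300,300))
cv2.imwrite("pics/c2.png",np.hstack([a,b]))
s=ctrl.state();print(s["gripper_width"],s["grip_force"],s["clock"])
E
```

```text
0.30903964051036165 0.0 2.8333
```

View pics/c2.png

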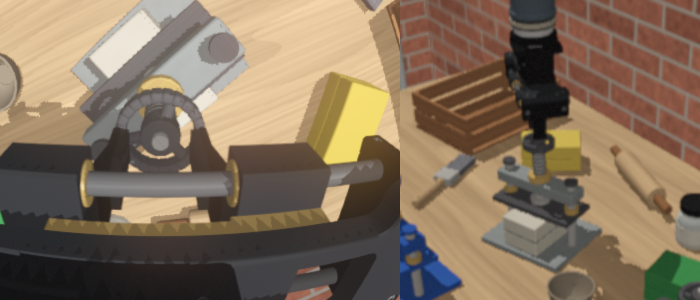

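```bash
python3 - <<'E'
from h import *
s=ctrl.state(); c=ctrl.camera_info("wrist"); im,d=ctrl.grab_frame("wrist")
K=np.array(c["camera_matrix"]);R=cv2.Rodrigues(np.array(c["rvec"],float))[0];t=np.array(c["tvec"],float).ravel()
def pr(p): return cv2.fisheye.projectPoints(np.array(p,float).reshape(1,1,3),np.array(c["rvec"],float),np.array(c["tvec"],float).reshape(3,1),K,np.zeros(4))[0].ravel().round(0)
RT=cv2.Rodrigues(s["tcp_rot"])[0]; p=s["eef_pos"]
print("width",s["gripper_width"],s["grip_force"],"tcp",p.round(4),"cam",(-R.T@t).round(3))
for h in(.03,.01,-.01,-.03):print(h,pr(p+RT@[0,h,0]),pr(p+RT@[0,h,-.019]))
print("rim",pr([.552,.195,.207]))
v,u=np.mgrid[:400,:640];x=(u-K[0,2])/K[0,0];y=(v-K[1,2])/K[1,1];r=np.hypot(x,y)+1e-9
k=np.tan(np.minimum(r,1.5))/r
W=(np.dstack([x*k*d,y*k*d,d])-t)@R
for vv in range(200,300,14):
    print(vv,[f"{z*1000:.0f}" for z in W[vv,250:400:10,2]])
S=cloud("side")[1]; n=np.hypot(S[...,0]-.552,S[...,1]-.195)<.06
for zz in np.arange(.15,.30,.01):
    q=((S-p)@RT)[n&(abs(S[...,2]-zz)<.005)]
    if len(q):print(round(zz,3),len(q),(q.min(0)*1000).round(),(q.max(0)*1000).round())
cv2.imwrite("pics/w3.png",cv2.resize(im[150:350,200:440],(720,600)))
E
```

```text
width 0.30903964051036165 0.0 tcp [0.552  0.1963 0.1816] cam [0.475 0.228 0.381]
0.03 [364. 220.] [368. 231.]
0.01 [336. 220.] [337. 231.]
-0.01 [307. 220.] [306. 231.]
-0.03 [278. 220.] [275. 231.]
rim [320. 236.]
200 ['83', '83', '82', '120', '196', '206', '206', '206', '207', '206', '199', '72', '72', '-1', '-1']
214 ['81', '82', '128', '204', '207', '139', '196', '201', '203', '72', '206', '205', '-1', '-1', '-1']
228 ['119', '130', '129', '221', '128', '200', '209', '210', '208', '72', '-0', '207', '-0', '-0', '-1']
242 ['129', '146', '142', '239', '235', '203', '211', '214', '210', '-1', '234', '238', '-1', '0', '-0']
256 ['302', '298', '253', '251', '249', '201', '-0', '-1', '193', '204', '250', '253', '253', '300', '300']
270 ['309', '304', '265', '263', '259', '208', '207', '206', '207', '-2', '262', '263', '266', '305', '309']
284 ['312', '306', '305', '306', '306', '306', '305', '306', '305', '306', '306', '306', '306', '308', '312']
298 ['312', '308', '288', '267', '266', '1', '0', '-0', '1', '-1', '268', '267', '289', '310', '312']
0.15 24 [-10. -14.  28.] [42. 34. 36.]
0.16 26 [-11. -15.  17.] [10.  0. 26.]
0.17 37 [-12. -14.   7.] [10.  4. 16.]
0.18 12 [-10. -16.  -1.] [ 7. -5.  6.]
0.19 28 [-26. -32. -13.] [25. 10. -8.]
0.2 154 [-31. -31. -23.] [ 27.  24. -13.]
0.21 54 [-29. -29. -30.] [ 25.  19. -23.]
0.22 30 [-12. -25. -43.] [ 10.  15. -36.]
0.23 39 [-10. -26. -53.] [ 10.  16. -44.]
0.24 27 [-10. -26. -63.] [ 11. -19. -54.]
0.25 27 [-10. -28. -73.] [ 10. -20. -64.]
0.26 1 [  3. -27. -74.] [  3. -27. -74.]
0.29 10 [  31.  -48. -113.] [  37.   35. -110.]
```

View pics/w3.png

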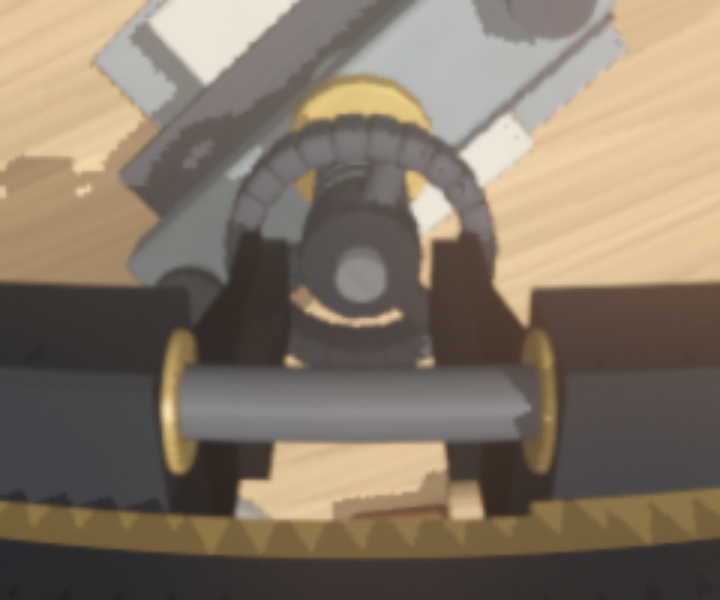

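The fingers closed to about 27 mm without touching anything. The depth data puts the fingertips at about z 0.21, just above the rim, so they end higher than the nominal TCP. I'll back off, open and measure the tips.

Request:
drive_tool --increments '[{"hand": -1, "offset": [0, 0, -15], "delta_rot": [0, 0, 0]}, {"hand": -1, "offset": [0, 0, -15], "delta_rot": [0, 0, 0]}, {"hand": -1, "offset": [0, 0, -15], "delta_rot": [0, 0, 0]}, {"hand": -1, "offset": [0, 0, -15], "delta_rot": [0, 0, 0]}, {"hand": -1, "offset": [0, 0, -15], "delta_rot": [0, 0, 0]}, {"hand": -1, "offset": [0, 0, -15], "delta_rot": [0, 0, 0]}, {"hand": -1, "offset": [0, 0, -15], "delta_rot": [0, 0, 0]}, {"hand": -1, "offset": [0, 0, -15], "delta_rot": [0, 0, 0]}, {"hand": -1, "offset": [0, 0, -15], "delta_rot": [0, 0, 0]}, {"hand": -1, "offset": [0, 0, -15], "delta_rot": [0, 0, 0]}]'

```text
clock: 3.77
eef_pos: [0.552, 0.1963, 0.1966]
tcp_rot: [-0.641, -3.075, -0.0]
contact_force: [0.6, 0.1, 0.1]
gripper_width: 0.897
grip_force: 0.0
```

```bash
python3 - <<'E'
from h import *
s=ctrl.state(); RT=cv2.Rodrigues(s["tcp_rot"])[0]; p=s["eef_pos"]; print(p.round(4),s["gripper_width"],s["contact_force"].round(1))
for n in("side","top"):
    S=cloud(n)[1]; Q=((S-p)@RT)*1000
    for z in range(15,-80,-5):
        m=(abs(Q[...,2]-z)<2.5)&(abs(Q[...,0])<35)&(abs(Q[...,1])<80); q=Q[m]
        if len(q): print(n,z,len(q),q.min(0).round()[:2],q.max(0).round()[:2],"outer",(abs(q[:,1])>32).sum())
E
```

```text
[0.552  0.1963 0.1966] 0.8968139211790392 [0.6 0.1 0.1]
side 15 5 [ -5. -15.] [  5. -10.] outer 0
side 5 19 [-23. -30.] [25. 13.] outer 0
side 0 53 [-30. -32.] [27. 21.] outer 1
side -5 71 [-31. -32.] [27. 20.] outer 0
side -10 85 [-30. -32.] [27. 27.] outer 1
side -15 6 [-12. -12.] [7. 2.] outer 0
side -35 11 [-12. -50.] [10. 42.] outer 11
side -40 28 [-13. -51.] [10. 42.] outer 28
side -45 15 [-10. -51.] [ 11. -43.] outer 15
side -50 16 [-10. -53.] [ 10. -43.] outer 16
side -55 15 [-10. -55.] [ 10. -46.] outer 15
side -60 16 [-10. -52.] [ 10. -46.] outer 16
side -65 14 [-10. -53.] [ 10. -47.] outer 14
side -70 15 [-10. -55.] [ 10. -48.] outer 15
side -75 14 [-10. -56.] [ 11. -49.] outer 14
```

The real tips sit about 32 mm behind the reported TCP. To grasp at rim height the commanded TCP needs to be z ≈ 0.152, which puts the tips at about 0.183, well clear of the beam at about 0.148.

Request:
drive_tool --increments '[{"hand": -1, "offset": [0, -1, 0], "delta_rot": [0, 0, 0]}, {"hand": -1, "offset": [0, -1, 0], "delta_rot": [0, 0, 0]}, {"hand": -1, "offset": [0, -1, 15], "delta_rot": [0, 0, 0]}, {"hand": -1, "offset": [0, -1, 30], "delta_rot": [0, 0, 0]}, {"hand": -1, "offset": [0, -1, 40], "delta_rot": [0, 0, 0]}, {"hand": -1, "offset": [0, -1, 45], "delta_rot": [0, 0, 0]}, {"hand": -1, "offset": [0, -1, 45], "delta_rot": [0, 0, 0]}]'

```text
clock: 4.45
eef_pos: [0.5508, 0.1951, 0.1504]
tcp_rot: [-0.64, -3.074, 0.002]
contact_force: [-0.1, 0.3, -0.2]
gripper_width: 1.002
grip_force: 0.0
```

Request:
drive_tool --grip_force 40 --increments '[{"hand": 1, "offset": [0, 0, 0], "delta_rot": [0, 0, 0]}, {"hand": 1, "offset": [0, 0, 0], "delta_rot": [0, 0, 0]}, {"hand": 1, "offset": [0, 0, 0], "delta_rot": [0, 0, 0]}, {"hand": 1, "offset": [0, 0, 0], "delta_rot": [0, 0, 0]}, {"hand": 1, "offset": [0, 0, 0], "delta_rot": [0, 0, 0]}, {"hand": 1, "offset": [0, 0, 0], "delta_rot": [0, 0, 0]}, {"hand": 1, "offset": [0, 0, 0], "delta_rot": [0, 0, 0]}, {"hand": 1, "offset": [0, 0, 0], "delta_rot": [0, 0, 0]}]'

```text
clock: 5.12
eef_pos: [0.5523, 0.1966, 0.1521]
tcp_rot: [0.64, 3.074, 0.003]
contact_force: [2.6, 3.2, -0.2]
gripper_width: 0.654
grip_force: 40.0
```

Gripped at 57 mm with 40 N. Next is a partial turn as a check.

Request:
drive_tool --increments '[{"hand": 1, "offset": [0, 0, -0.6], "delta_rot": [0, 0, -0.05]}, {"hand": 1, "offset": [0, 0, -1.2], "delta_rot": [0, 0, -0.1]}, {"hand": 1, "offset": [0, 0, -2.4], "delta_rot": [0, 0, -0.2]}, {"hand": 1, "offset": [0, 0, -3.6], "delta_rot": [0, 0, -0.3]}, {"hand": 1, "offset": [0, 0, -4.8], "delta_rot": [0, 0, -0.4]}, {"hand": 1, "offset": [0, 0, -4.8], "delta_rot": [0, 0, -0.4]}]'

```text
clock: 5.62
eef_pos: [0.5522, 0.1962, 0.1569]
tcp_rot: [0.013, 3.14, 0.002]
contact_force: [2.4, 4.3, 0.4]
gripper_width: 0.651
grip_force: 40.0
```

Request:
drive_tool --increments '[{"hand": 1, "offset": [0, 0, -1.2], "delta_rot": [0, 0, -0.1]}, {"hand": 1, "offset": [0, 0, -2.4], "delta_rot": [0, 0, -0.2]}, {"hand": 1, "offset": [0, 0, -3.6], "delta_rot": [0, 0, -0.3]}, {"hand": 1, "offset": [0, 0, -4.8], "delta_rot": [0, 0, -0.4]}, {"hand": 1, "offset": [0, 0, -6.0], "delta_rot": [0, 0, -0.5]}, {"hand": 1, "offset": [0, 0, -7.2], "delta_rot": [0, 0, -0.6]}, {"hand": 1, "offset": [0, 0, -8.4], "delta_rot": [0, 0, -0.7]}, {"hand": 1, "offset": [0, 0, -9.6], "delta_rot": [0, 0, -0.8]}, {"hand": 1, "offset": [0, 0, -10.2], "delta_rot": [0, 0, -0.85]}, {"hand": 1, "offset": [0, 0, -10.2], "delta_rot": [0, 0, -0.85]}]'

```text
clock: 6.45
eef_pos: [0.5525, 0.1956, 0.1671]
tcp_rot: [-1.277, 2.868, 0.0]
contact_force: [3.0, 1.7, 0.8]
gripper_width: 0.654
grip_force: 40.0
```

Request:
drive_tool --increments '[{"hand": -1, "offset": [0, 0, 0], "delta_rot": [0, 0, 0]}, {"hand": -1, "offset": [0, 0, 0], "delta_rot": [0, 0, 0]}, {"hand": -1, "offset": [0, 0, 0], "delta_rot": [0, 0, 0]}, {"hand": -1, "offset": [0, 0, 0], "delta_rot": [0, 0, 0]}, {"hand": -1, "offset": [0, 0, 0], "delta_rot": [0, 0, 0]}, {"hand": -1, "offset": [0, 0, 0], "delta_rot": [0, 0, 0]}, {"hand": -1, "offset": [0, 0, 0], "delta_rot": [0, 0, 0]}, {"hand": -1, "offset": [0, 0, 0], "delta_rot": [0, 0, 0]}, {"hand": -1, "offset": [0, 0, 0], "delta_rot": [0, 0, 0]}]'

```text
clock: 7.2
eef_pos: [0.5516, 0.1954, 0.1666]
tcp_rot: [1.28, -2.869, -0.0]
contact_force: [0.4, -0.0, 0.1]
gripper_width: 0.999
grip_force: 0.0
```

Request:
drive_tool --increments '[{"hand": -1, "offset": [0, 0, -20], "delta_rot": [0, 0, 0]}, {"hand": -1, "offset": [0, 0, -50], "delta_rot": [0, 0, 0]}, {"hand": -1, "offset": [0, 0, -85], "delta_rot": [0, 0, 0]}, {"hand": -1, "offset": [0, 0, -110], "delta_rot": [0, 0, 0]}, {"hand": -1, "offset": [0, 0, -110], "delta_rot": [0, 0, 0]}, {"hand": -1, "offset": [0, 0, -110], "delta_rot": [0, 0, 0]}]'

```text
clock: 7.7
eef_pos: [0.5524, 0.1958, 0.2784]
tcp_rot: [-1.278, 2.866, -0.0]
contact_force: [0.8, 0.2, -0.6]
gripper_width: 1.002
grip_force: 0.0
```

```bash
python3 - <<'E'
from h import *
im,S=cloud("side"); old=np.load("side0.npy")
for W in(old,S):
    m=(np.hypot(W[...,0]-.552,W[...,1]-.195)<.031)&(W[...,2]>.17)&(W[...,2]<.24)
    z=W[m][:,2]; rim=m&(np.hypot(W[...,0]-.552,W[...,1]-.195)>.022); print("rim z",W[rim][:,2].min().round(4),np.percentile(W[rim][:,2],[10,50,95]).round(4))
print(ctrl.state()["eef_pos"],ctrl.state()["clock"])
cv2.imwrite("pics/s4.png",cv2.resize(im[80:260,220:400],(540,540)))
E
```

```text
rim z 0.1897 [0.194  0.2017 0.2061]
rim z 0.2063 [0.2097 0.2175 0.2215]
[0.55144425 0.19535348 0.27666164] 7.75
```

View pics/s4.png

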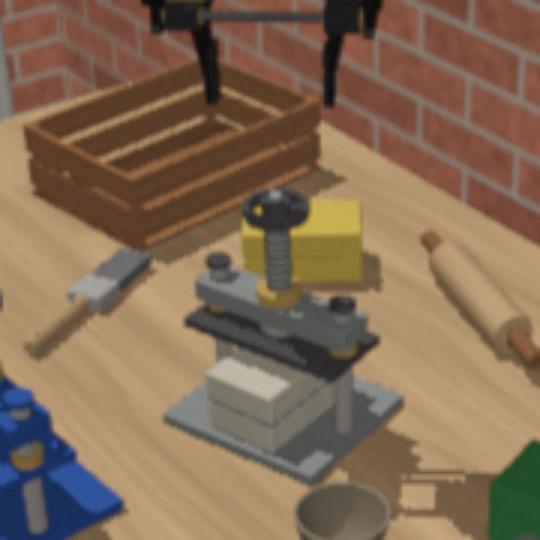

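The rim rose about 15.5 mm, which is roughly 1.25 rad. The picture shows the plate (280,340) clear of the mould (270,400), the mould still in place, and the gripper clear above. I'm handing in.

```bash
python3 -c "
from station import ctrl
print(ctrl.hand_in())"
```

```text
the job is handed in; nothing more can be done
None
```

I opened the loaded press by turning its wheel about 1.25 rad anticlockwise, so its plate rose about 15 mm clear. The mould looks undisturbed, the empty press was never approached, and the job is handed in, with no verdict returned.

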